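Bolt the bowl crate

TASK

The crate of glazed bowls is ready to leave the shop: press its lid right down without slamming it, slide the bolt fully home into its keeper, then tip the bolt's red-knobbed handle right over towards the front of the crate so that it lies in the notch and locks. Leave the bowl, jar, brush and little pot where they are, and let go of everything.

Things in the scene. Friction and masses are not known exactly. Their poses are not given: they have to be found in the camera images.
- crate: Light wood slatted crate, fixed to the table, 220 (x) by 340 (y) by 132 mm high. Origin: centre of its underside, on the table; z up; its front is its -x side, towards the robot give or take its yaw. Its top is a hinged lid over y = -170 to 100 mm and a fixed plank over y = 103 to 170 mm, both at z = 132 mm when shut. Bowls are piled inside, below the rim.
- keeper (a point): Middle of the mouth of the keeper, a steel staple 29 mm wide, 28 mm high, 24 mm deep on the fixed plank: crate x = -55, y = 112, z = 144 mm. The bolt enters it along crate +y. The opening is 17 mm wide and its top is 8 mm above this point; the bolt strikes it if the lid is not down.
- lid (a joint): Lid angle in rad: 0 shut, growing as the front edge rises; starts partly open. Hinge line along crate y at x = 110, z = 120 mm; the lid is 220 mm from hinge to front edge, 12 mm thick, 0.45 kg. The hinge is stiff (0.7 N m): the lid stays where it is left and must be pushed all the way down, which takes a few newtons near the front edge.
- press_plate (a point): Centre of a brass plate, 36 by 50 mm, on the lid's upper face near the front edge (25 mm from it) and the crate's -y end (60 mm from it): a good place to press. Lid shut: crate x = -85, y = -110, z = 132 mm. It turns with the lid; its z axis is the lid's normal.
- bolt (a joint): Travel of the bolt in m along crate +y, towards the keeper: 0 drawn, 0.050 fully home (hard stop). A dark steel rod 10 mm thick with round ends, carried on the lid; lid shut, its axis is at crate x = -55, z = 144 mm, 12 mm above the lid. About 2 N of friction; it stays where it is left. Drawn, its tip is 20 mm short of the keeper.
- handle (a joint): Angle in rad of the bolt's handle about the bolt axis: 0 upright (normal to the lid, hard stop), growing as it tips towards crate -x (the front), 1.4 lying over (hard stop, ball 7 mm above the bolt axis). Slight friction (0.006 N m): it stays upright by itself, but past about 0.6 rad it drops over by its own weight where the notch lets it.
- knob (a point): Centre of the red ball, 18 mm across, at the end of the bolt's handle, 42 mm from the bolt axis on an 8 mm stem. With the lid shut and the handle upright it is at crate x = -55, y = -30 + bolt travel, z = 186 mm.
- bowl: Loose amber bowl, 140 mm across, 50 mm high, on the table beyond the crate's -y end; origin under its centre. Leave it.
- jar: Loose teal jar with a red cap, 64 mm across, 90 mm high, on the table beyond the crate's +y end; origin under its centre. Leave it.
- pot: Loose small green pot, 42 mm across, 52 mm high, standing on the fixed plank behind the keeper; origin under its centre. Leave it.
- brush: Loose brush, 200 mm long, 20 mm thick, lying on the table along the crate's +y end; origin under its middle. Leave it.
- notch (a point): Notch where the handle lies when locked: a point on the bolt axis, lid shut: crate x = -55, y = 20, z = 144 mm. The handle runs between two steel cheeks, 28 mm apart over all, tops 10 mm above the bolt axis. The front cheek ends 8 mm before this point (at y = 12 mm) and stops the handle tipping until the bolt is within about 4 mm of home; tipped there, the bolt cannot draw back.
Mind the look-alikes: they are no part of the job. Of the things that look like the pot, the middle-sized one is meant.

How it is judged:
On the way, in this order (a step that is already met when the one before it is completed fails the run):
1. the lid is pressed right down (value of joint lid below 0.02 rad), for 0.2 s.
2. the bolt is fully home in the keeper (value of joint lid below 0.02 rad and value of joint bolt above 0.045 m), for 0.2 s.
At the end, for the whole second after the job is handed in: Lid shut to within 0.02 rad, bolt at least 44 of 50 mm along (in the keeper, behind the notch), handle tipped beyond 1.1 rad; bowl, jar, pot and brush within 30 mm of where they began, pot and jar upright (value of joint lid below 0.02 rad and value of joint bolt above 0.044 m and value of joint handle above 1.1 rad and distance of each of bowl, jar, pot, brush from where it was at the start of the episode below 0.03 m and angle between each of pot, jar's own z axis and vertical below 0.3 rad); the robot touches nothing.
It fails at once if the lid is slammed (faster than 2.5 rad/s) (velocity of joint lid below -2.5 rad/s).
It fails at once if a bystander is pushed more than 30 mm away (distance of any of bowl, jar, pot, brush from where it was at the start of the episode above 0.03 m).
It also fails if it takes over 45 s, if anything falls off the work surface, if the arm or the gripper's body presses on something with over 40 N, if the wrist force passes 120 N, or if a joint passes its speed limit or range.

ROBOT

A 6-joint arm with a two-finger parallel gripper is mounted at the origin on the work surface. World frame = base frame: x ahead of the robot, y to its left, z up, the work surface at z = 0. Lengths are in m, angles in rad, forces in N, time in s.
With the tool pointing down it reaches from about 0.275 to 0.825 m from the base axis. Payload 4.9 kg.
Tool frame: the origin (TCP) lies midway between the tips of the shut fingers; the grasp point (between the pads) lies 19 mm behind it (pinch_z is the distance from the TCP to the grasp point, in m); z points along the fingers, y is the direction in which the jaws open and shut (so a half turn about z gives the same grasp; the last joint's range is limited). The gripper opens to 85 mm and grips with 20 to 120 N. Pads are 22 mm wide; open, the fingers measure 114 mm over their backs; the gripper's body (76 mm by 85 mm) begins 54 mm behind the grasp point. The pads swing forward as they close: fully open they stand 13 mm farther back than shut.
Start: joints at [-1.434, 0.326, -0.193, 1.052, 0, 1.437], TCP at [0.147, -0.53, 0.231] pointing down, gripper open.
Joint ranges: [-2.65, 2.65], [-0.97, 1.79], [-1.3, 1.35], [-1.93, 2.1], [-1.47, 1.37], [-3.14, 3.14]. Speed limits (rad/s): [2.57, 2.57, 3.14, 3.14, 3.14, 3.14].

INTERFACE

Orientations are given as a rotation vector (axis times angle).
In Python, from cell import * gives the robot as it stands.
- The arm moves only by the tool jog_arm, never from a script. Its argument "moves" is one flat list of numbers, 5 for each row, row after row: the shift along the tool's x, y, z in units of 30 mm (1.0 is 30 mm), then the turn about the tool's z in rad, then the gripper's target within -1 to 1 (fully open at 1, half-way at 0, shut at -1). A call has 1 to 20 rows; each row shifts and turns the commanded pose from where the row before left it, along the tool's axes as they then stand; what a row does not reach is not made up. A row lasts 1/12 s, in which the tool goes at most 41.7 mm and 7.16 degrees, less where a joint would pass 70% of its speed; a pose out of reach is approached as far as the arm can. A call is refused whole if a number of a shift passes 1 or a number of a turn 0.125, either way. A call with a gripper value outside its range is refused whole. The fingers move at their own pace and stop on an object; "newtons" is the grip in N (left out, the last holds). Time passes only in rows, so rows that do not move let the fingers close. It gives the time, the measured TCP pose, the force and the opening at its end, in the units of the state.
- read_state(): the state, without advancing time (a new reading comes with each control period).
- snapshot(name): name is "scene" or "top" or "wrist"; returns a dict with "image" (384x512x3 uint8, red, green, blue), "range_z" (384x512 float32, m along the optical axis (not along the pixel's ray), 0 where there is no reading), "K" (3x3 intrinsics, pixels), "pose" (4x4, takes a point from camera to world coordinates); the wrist camera has in their place "T_tool_cam" (4x4, takes a point from camera to tool coordinates, whose origin is the TCP and whose axes are the flange's). Camera axes: x right, y up, looking along -z (the intrinsics and any distortion apply to the point x, -y, -z); pixel columns grow to the right and rows downward; lengths in m; the calibration is good to about 2 mm. A picture is of the moment at which its call begins: read the wrist's pose just before it.
- close_job(): hands the job in, once; it reports no verdict.
Trained networks look in a picture, given as the dict that the camera call returned (one of the last four; its "shot" number tells which), for a name from the list of things; names that differ only in an ending like _2 or _b are one class to them, and where a whole thing is asked for, a point or a joint stands for the part that bears it (a point fixed in the world has none). Each returns a list of dicts, best first, with "score" (0 to 1); they miss things now and then, are a little off and sometimes report something else, mostly with a low value. They report only what shows in the picture. A call takes as long as a camera call. They do not tell look-alikes from the thing itself.
- recognise(label, picture): "xyz" ([x, y, z] in m, in world coordinates, good to about 4 mm: the middle of the surface that is visible of it).
The state is a dict: "time_s": time; "joint_positions": joint angles; "qvel": joint speeds; "tau": joint torques, N m; "eef_pos": TCP position; "tcp_rot": TCP orientation; "force": force on the tool from outside, world axes, zero at the start; "moment": the same for the moment, N m; "width": finger opening in m.
Only numpy, scipy, OpenCV 4.12 (cv2) and the standard library are available. Lean on these libraries where they do the work, as an engineer would, in place of code of your own. Each camera call takes 0.05 s, during which the arm holds its last target.

## Working session

There is one attempt and no reset: what is moved stays moved. The work goes in short steps, Python scripts to look and compute and a tool call to move; the robot and the scene stay as the last step left them, time stands still between calls to the robot, and variables do not carry over. Pictures are saved under pics/ and viewed, and the job is handed in when it is done.

Besides the shell and the picture viewer there is one more tool, called by a JSON object that holds its "method" and its "body". jog_arm: Moves the arm, as the interface text tells. Its arguments: {"type":"object","properties":{"moves":{"type":"array"},"newtons":{"type":"number"}},"required":["moves"]}

```bash
mkdir -p pics; ls; python3 - <<'E'
from cell import *
import cv2,numpy as np,pickle
s=read_state();print(s)
d={}
for n in ["scene","top","wrist"]:
    p=snapshot(n);d[n]=p
    cv2.imwrite(f"pics/{n}0.png",p["image"][:,:,::-1])
    print(n,p["K"].tolist(),[k for k in p],(p["pose"] if "pose" in p else p["T_tool_cam"]).round(4).tolist())
    if n!="wrist":
      for l in ["press_plate","knob","pot","crate","bolt","keeper","lid","notch","jar","bowl","brush"]:
        try:
            print(l,[(np.round(r["xyz"],3).tolist(),round(r["score"],2)) for r in recognise(l,p)])
        except Exception as e: print(l,e)
pickle.dump(d,open("d0.pkl","wb"))
E
```

```text
pics
{'time_s': 0.0, 'joint_positions': array([-1.43424351e+00,  3.26933014e-01, -1.93587215e-01,  1.05200537e+00,
       -5.44225835e-06,  1.43662088e+00]), 'qvel': array([ 3.67685575e-04,  9.95240736e-05, -1.50133160e-04, -8.71366918e-04,
        5.18016606e-04,  8.04243678e-04]), 'tau': array([ 2.34911698e-03, -4.43397760e+01,  2.62441921e+01,  1.52219954e-02,
       -2.18651610e-05,  4.56204248e-06]), 'eef_pos': array([ 0.14703035, -0.52937583,  0.23050649]), 'tcp_rot': array([-3.11114073e+00, -4.23728084e-01,  1.17710500e-05]), 'force': array([-0.89452084, -0.12328761, -0.26540318]), 'moment': array([-0.02064153,  0.01636529,  0.03166168]), 'width': 0.08573172002707408}
scene [[485.2375700078977, 0.0, 254.04888570878958], [0.0, 485.2375700078977, 186.16223358491396], [0.0, 0.0, 1.0]] ['image', 'range_z', 'K', 'pose', 'shot'] [[-0.908, -0.3097, 0.2823, 1.0162], [0.4188, -0.6925, 0.5874, 0.7766], [0.0136, 0.6515, 0.7585, 1.0844], [0.0, 0.0, 0.0, 1.0]]
press_plate [([0.6, 0.038, 0.174], 0.59), ([0.714, 0.157, 0.173], 0.45)]
knob [([0.568, 0.04, 0.249], 0.6)]
pot [([0.833, 0.2, 0.06
[... 898 characters left out ...]
, 0.101, 0.038], 0.49)]
crate [([0.588, 0.051, 0.164], 0.9)]
bolt [([0.585, 0.021, 0.183], 0.75), ([0.573, 0.077, 0.21], 0.64)]
keeper [([0.59, 0.047, 0.165], 0.78)]
lid [([0.586, 0.023, 0.183], 0.74), ([0.568, 0.041, 0.247], 0.67)]
notch [([0.587, 0.022, 0.178], 0.95)]
jar [([0.778, 0.294, 0.092], 0.59)]
bowl [([0.438, -0.199, 0.02], 0.59)]
brush [([0.692, 0.268, 0.02], 0.55), ([0.569, 0.042, 0.249], 0.17)]
wrist [[321.84051417221826, 0.0, 253.24594580362609], [0.0, 321.84051417221826, 189.79219745435324], [0.0, 0.0, 1.0]] ['image', 'range_z', 'K', 'T_tool_cam', 'shot'] [[0.0016, 0.9589, 0.2837, 0.0733], [1.0, -0.0016, 0.0, -0.0006], [0.0005, 0.2837, -0.9589, -0.1418], [0.0, 0.0, 0.0, 1.0]]
```

View pics/scene0.png

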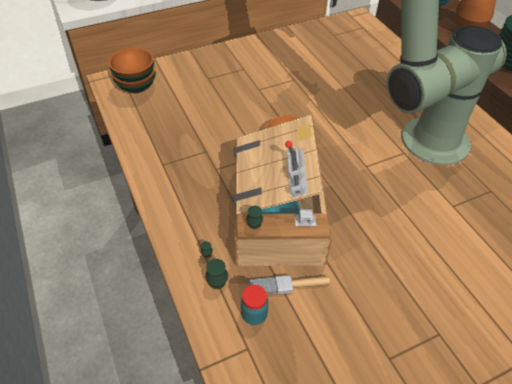

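View pics/top0.png

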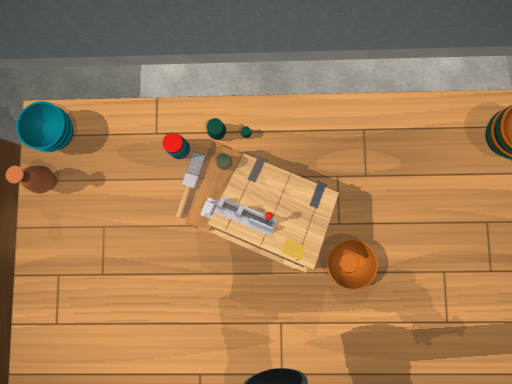

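Scene shows the crate at about (280,190), with its lid partly open, the knob at (290,144), the plate at (302,132), the keeper at (306,217) and a pot on the plank at (255,216). Two look-alike pots stand on the table at (206,248) and (217,273). Next I'll fit the crate pose from depth.

```bash
cat > h.py <<'E'
import numpy as np,cv2
def cloud(p,T=None):
    K=p["K"];z=p["range_z"];T=p["pose"] if T is None else T
    v,u=np.mgrid[:z.shape[0],:z.shape[1]]
    P=np.stack([(u-K[0,2])/K[0,0]*z,-(v-K[1,2])/K[1,1]*z,-z],-1)
    W=P@T[:3,:3].T+T[:3,3]; W[z<=0]=np.nan
    return W
def proj(p,X,T=None):
    T=p["pose"] if T is None else T
    c=(np.asarray(X)-T[:3,3])@T[:3,:3]; K=p["K"]
    return np.stack([K[0,0]*c[...,0]/-c[...,2]+K[0,2],K[1,2]+K[1,1]*c[...,1]/c[...,2]],-1)
E
python3 - <<'E'
from h import *
import pickle
d=pickle.load(open("d0.pkl","rb"))
for n in ["top","scene"]:
    W=cloud(d[n]); im=d[n]["image"].astype(int)
    print(n,"table z",np.nanmedian(W[...,2][(W[...,0]>.3)&(W[...,0]<.9)]))
    m=(W[...,2]>.122)&(W[...,2]<.142)&(W[...,0]>.55)&(W[...,0]<.8)&(W[...,1]>.05)&(W[...,1]<.3)
    v,u=np.nonzero(m); print(len(v),u.min(),u.max(),v.min(),v.max())
    q=W[m]; print(np.median(q,0)); r=cv2.minAreaRect(q[:,:2].astype(np.float32)); print(r,cv2.boxPoints(r).tolist())
    # lid plane
    m=(W[...,2]>.11)&(W[...,2]<.3)&(W[...,0]>.45)&(W[...,0]<.85)&(W[...,1]>-.15)&(W[...,1]<.25)&(im[...,0]>im[...,2]+40)&(im[...,0]>150)
    q=W[m]
    # ransac
    rng=np.random.default_rng(0);best=0
    for i in range(500):
        a=q[rng.choice(len(q),3,False)];nn=np.cross(a[1]-a[0],a[2]-a[0]);l=np.linalg.norm(nn)
        if l<1e-5: continue
        nn/=l; 
        if abs(nn[2])<.7 or abs(nn[2])>.985: continue
        inl=abs((q-a[0])@nn)<.003
        if inl.sum()>best: best=inl.sum();bi=inl
    Q=q[bi];c=Q.mean(0);nn=np.linalg.svd(Q-c)[2][2];nn*=np.sign(nn[2])
    print("lid",best,len(q),c,nn,"angle",np.arccos(nn[2]),"yaw of tilt (x crate dir)",np.arctan2(nn[1],nn[0]),"resid",np.std((Q-c)@nn))
E
```

```text
top table z 0.0010975062044307204
1830 185 262 144 225
[0.66158698 0.1785446  0.13255082]
((0.6410332918167114, 0.14783303439617157), (0.1355149745941162, 0.23147636651992798), 66.17322540283203) [[0.5077871680259705, 0.13260552287101746], [0.7195350527763367, 0.039095375686883926], [0.7742794156074524, 0.16306054592132568], [0.5625315308570862, 0.2565706968307495]]
lid 7096 9327 [0.585984   0.01200855 0.17610811] [ 0.35818415 -0.15613369  0.92050333] angle 0.4014296221120815 yaw of tilt (x crate dir) -0.4110695576959377 resid 0.00124769620318644
scene table z 0.0006068350939424372
2161 234 329 191 239
[0.65809366 0.18179206 0.13220091]
((0.6411111950874329, 0.14931003749370575), (0.13734930753707886, 0.2303546667098999), 65.94926452636719) [[0.5079450011253357, 0.1335373818874359], [0.7183013558387756, 0.03965737670660019], [0.77427738904953, 0.16508269309997559], [0.5639210343360901, 0.2589626908302307]]
lid 4463 6852 [0.59397582 0.02292301 0.1746264 ] [ 0.35750318 -0.15484601  0.92098544] angle 0.4001939640540527 yaw of tilt (x crate dir) -0.40873817536896917 resid 0.0014027738422021558
```

```bash
python3 - <<'E'
import cv2
a=cv2.imread("pics/scene0.png")[100:300,180:360];cv2.imwrite("pics/sc0c.png",cv2.resize(a,None,fx=3,fy=3,interpolation=cv2.INTER_CUBIC))
a=cv2.imread("pics/top0.png")[110:300,150:390];cv2.imwrite("pics/tp0c.png",cv2.resize(a,None,fx=3,fy=3,interpolation=cv2.INTER_CUBIC))
E
```

```text
(no output)
```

View pics/sc0c.png

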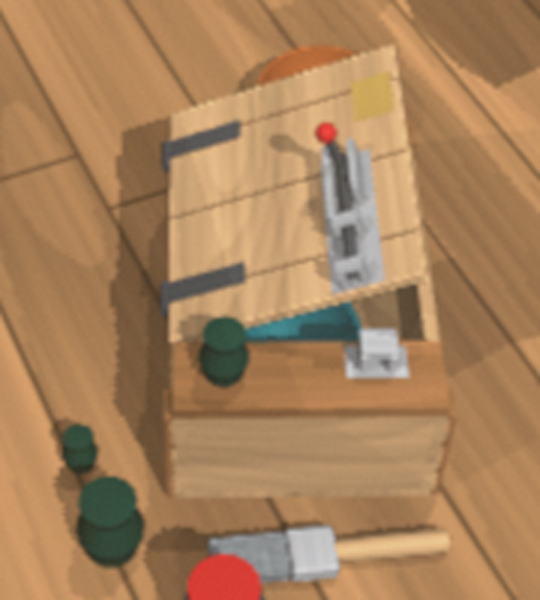

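View pics/tp0c.png

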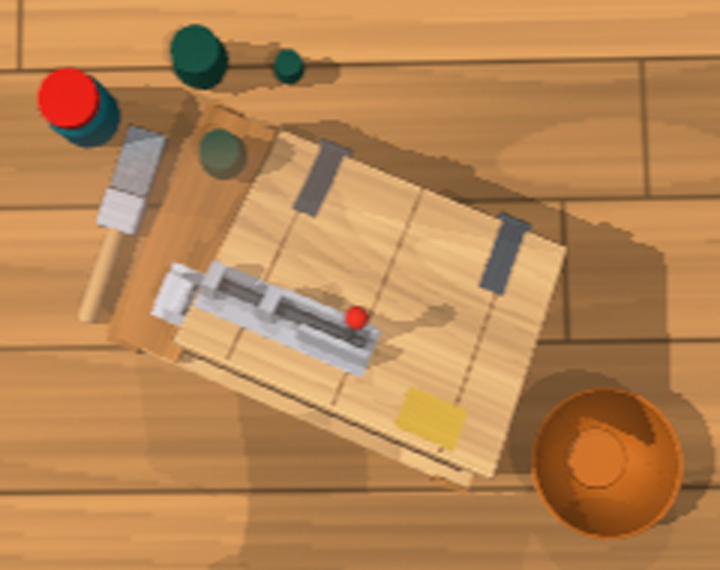

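```bash
python3 - <<'E'
from h import *
import pickle
d=pickle.load(open("d0.pkl","rb"))
yaw=-0.41;c,s=np.cos(yaw),np.sin(yaw);R=np.array([[c,-s,0],[s,c,0],[0,0,1]])
for n in ["top","scene"]:
    W=cloud(d[n]); im=d[n]["image"].astype(int)
    m=(W[...,2]>.127)&(W[...,2]<.137)&(W[...,0]>.5)&(W[...,0]<.8)&(W[...,1]>.05)&(W[...,1]<.3)&(im[...,0]>im[...,2]+30)
    q=W[m]@R  # crate axes
    print(n,len(q),"x",np.percentile(q[:,0],[0,1,3,50,97,99,100]).round(4),"y",np.percentile(q[:,1],[0,1,5,10,50,97,99,100]).round(4))
    # red knob
    r=(im[...,0]>150)&(im[...,1]<60)&(im[...,2]<60)&(W[...,2]>.2); k=W[r]; print("knob",r.sum(),np.median(k,0).round(4),np.median(k@R,0).round(4), k[:,2].max())
    y=(im[...,0]>180)&(im[...,1]>140)&(im[...,2]<75)&(W[...,2]>.12)&(W[...,1]<.1)
    k=W[y]; print("plate",y.sum(),k.mean(0).round(4),(k@R).mean(0).round(4))
    # front face & end face
    w=W@R
    e=(W[...,2]>.03)&(W[...,2]<.11)&(im[...,0]>im[...,2]+30)&(W[...,0]>.45)&(W[...,0]<.8)&(W[...,1]>0)&(W[...,1]<.32)
    k=w[e]; h=np.histogram(k[:,1],bins=np.arange(.2,.6,.005)); i=h[0].argsort()[-4:]; print("endface y",[(round(h[1][j],3),h[0][j]) for j in i])
E
```

```text
top 1636 x [0.4136 0.4152 0.4186 0.5298 0.6317 0.6348 0.6439] y [0.3262 0.3568 0.3924 0.3976 0.4293 0.457  0.458  0.4591]
knob 36 [0.5695 0.0375 0.2527] [0.5073 0.2614 0.2527] 0.25695714751455445
plate 262 [ 0.4914 -0.0201  0.2084] [0.4587 0.1774 0.2084]
endface y [(np.float64(0.585), np.int64(31)), (np.float64(0.58), np.int64(32)), (np.float64(0.57), np.int64(32)), (np.float64(0.575), np.int64(33))]
scene 1791 x [0.413  0.4156 0.419  0.5298 0.6329 0.6332 0.638 ] y [0.3451 0.3553 0.3882 0.3952 0.4322 0.4581 0.459  0.4605]
knob 3 [0.5763 0.0438 0.2504] [0.5117 0.2702 0.2504] 0.25131086929855617
plate 0 [nan nan nan] [nan nan nan]
endface y [(np.float64(0.575), np.int64(44)), (np.float64(0.585), np.int64(46)), (np.float64(0.45), np.int64(82)), (np.float64(0.455), np.int64(1561))]<stdin>:13: RuntimeWarning: Mean of empty slice.
  ret = um.true_divide(
```

Crate fit: yaw -0.41, lid about 0.40 rad, and the plate and knob positions agree with the model. First I'll turn the tool so that tool x is crate +y and tool y is crate +x, closing the fingers as it turns.

{"method": "jog_arm", "body": {"moves": [0,0,0,-0.12,-1,0,0,0,-0.12,-1,0,0,0,-0.12,-1,0,0,0,-0.12,-1,0,0,0,-0.12,-1,0,0,0,-0.12,-1,0,0,0,-0.12,-1,0,0,0,-0.05,-1,0,0,0,0,-1], "newtons": 40}}

```text
time_s: 2.0
eef_pos: [0.1471, -0.53, 0.2313]
tcp_rot: [-2.627, -1.724, -0.0]
force: [-0.0, -0.5, -0.1]
width: 0.0002
```

```bash
cat >> h.py <<'E'
from scipy.spatial.transform import Rotation as Ro
yaw=-0.41;Rc=Ro.from_euler('z',yaw).as_matrix();Oc=Rc@np.array([.5245,.289,0])
def tc(p): return (np.asarray(p)-Oc)@Rc
def tw(p): return np.asarray(p)@Rc.T+Oc
def where():
    from cell import read_state
    s=read_state();T=Ro.from_rotvec(s["tcp_rot"]).as_matrix()
    print("t",round(s["time_s"],2),"crate xyz mm",(tc(s["eef_pos"])*1e3).round(1),"tool x yaw",round(np.arctan2(T[1,0],T[0,0]),4),"tilt",T[:,2].round(3),"F(crate)",(s["force"]@Rc).round(1),"w",round(s["width"],4),"q",s["joint_positions"].round(2))
    return s,T
def todo(goal):
    s,T=where(); g=tw(np.array(goal)/1e3); print("units",((g-s["eef_pos"])@T/.03).round(3))
E
python3 - <<'E'
from h import *
todo([-88,-112,235])
E
```

```text
t 2.0 crate xyz mm [-178.3 -716.4  231.3] tool x yaw 1.1615 tilt [ 0.  0. -1.] F(crate) [ 0.2 -0.5 -0.1] w 0.0002 q [-1.43  0.33 -0.19  1.05  0.    0.55]
units [20.145  3.024 -0.123]
```

{"method": "jog_arm", "body": {"moves": [0.9,0.15,-0.1,0,-1,1,0.15,-0.1,0,-1,1,0.15,-0.1,0,-1,1,0.15,-0.1,0,-1,1,0.15,-0.1,0,-1,1,0.15,0,0,-1,1,0.15,0,0,-1,1,0.15,0,0,-1,1,0.15,0,0,-1,1,0.15,0,0,-1,1,0.15,0,0,-1,1,0.15,0,0,-1,1,0.15,0,0,-1,1,0.15,0,0,-1,1,0.15,0,0,-1,1,0.15,0,0,-1,1,0.15,0,0,-1,1,0.15,0,0,-1,1,0.15,0,0,-1,0.9,0.15,0,0,-1]}}

```text
time_s: 3.67
eef_pos: [0.4672, -0.0193, 0.2465]
tcp_rot: [2.628, 1.721, 0.001]
force: [0.5, 0.0, 0.9]
width: 0.0001
```

```bash
python3 - <<'E'
from h import *
from cell import *
todo([-88,-112,235])
p=snapshot("top");cv2.imwrite("pics/top1.png",p["image"][:,:,::-1])
p=snapshot("wrist");cv2.imwrite("pics/wr1.png",p["image"][:,:,::-1])
E
```

```text
t 3.67 crate xyz mm [ -88.3 -120.5  246.5] tool x yaw 1.1598 tilt [ 0.001  0.    -1.   ] F(crate) [0.5 0.2 0.9] w 0.0001 q [-0.2   0.16 -0.37  1.04  0.    1.78]
units [0.284 0.01  0.382]
```

View pics/wr1.png

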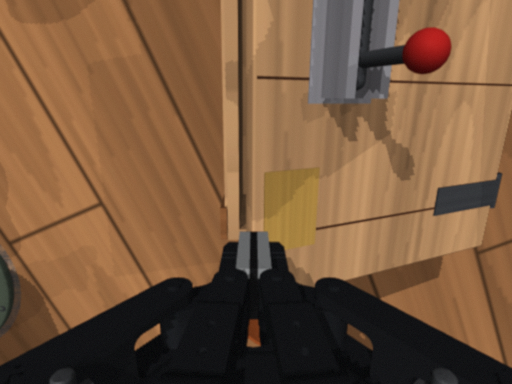

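The wrist view shows the fingertips at (253,240), right at the raised front edge, and the plate at (292,205). While tilted the plate sits near crate x = -65, so I'll shift inward and then press down slowly.

{"method": "jog_arm", "body": {"moves": [0.15,0.3,0,0,-1,0.15,0.3,0,0,-1,0,0,0.25,0,-1,0,0,0.25,0,-1,0,0,0.25,0,-1,0,0,0.15,0,-1,0,0,0.15,0,-1,0,0,0.15,0,-1,0,0,0.15,0,-1,0,0,0.15,0,-1,0,0,0.15,0,-1,0,0,0.15,0,-1]}}

```text
time_s: 4.77
eef_pos: [0.4866, -0.02, 0.192]
tcp_rot: [2.627, 1.723, 0.0]
force: [-0.0, -0.2, -0.2]
width: -0.0
```

```bash
python3 - <<'E'
from h import *
from cell import *
todo([-80,-112,131])
p=snapshot("wrist");cv2.imwrite("pics/wr2.png",p["image"][:,:,::-1])
E
```

```text
t 4.77 crate xyz mm [ -70.3 -113.4  192. ] tool x yaw 1.1609 tilt [ 0. -0. -1.] F(crate) [ 0.1 -0.1 -0.2] w -0.0 q [-0.19  0.24 -0.41  0.91  0.    1.79]
units [ 0.045 -0.325  2.032]
```

View pics/wr2.png

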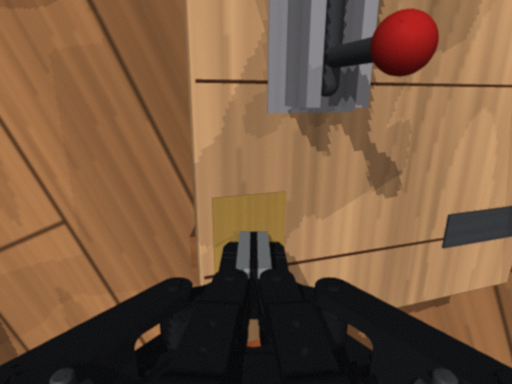

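Fingers are over the plate at (250,220). I'll continue down.

{"method": "jog_arm", "body": {"moves": [0,-0.03,0.14,0,-1,0,-0.03,0.14,0,-1,0,-0.03,0.14,0,-1,0,-0.03,0.14,0,-1,0,-0.03,0.14,0,-1,0,-0.03,0.14,0,-1,0,-0.03,0.14,0,-1,0,-0.03,0.14,0,-1,0,-0.03,0.14,0,-1,0,-0.03,0.14,0,-1]}}

```text
time_s: 5.65
eef_pos: [0.4783, -0.0164, 0.1499]
tcp_rot: [2.627, 1.723, 0.0]
force: [-0.0, -0.0, -0.6]
width: -0.0001
```

```bash
python3 - <<'E'
from h import *
from cell import *
todo([-80,-112,131])
p=snapshot("scene");cv2.imwrite("pics/sc3.png",cv2.resize(p["image"][80:300,160:380,::-1],None,fx=2.5,fy=2.5))
E
```

```text
t 5.65 crate xyz mm [ -79.2 -113.4  149.9] tool x yaw 1.1607 tilt [ 0. -0. -1.] F(crate) [-0.  -0.  -0.6] w -0.0001 q [-0.19  0.27 -0.5   0.8  -0.    1.79]
units [ 0.047 -0.025  0.63 ]
```

View pics/sc3.png

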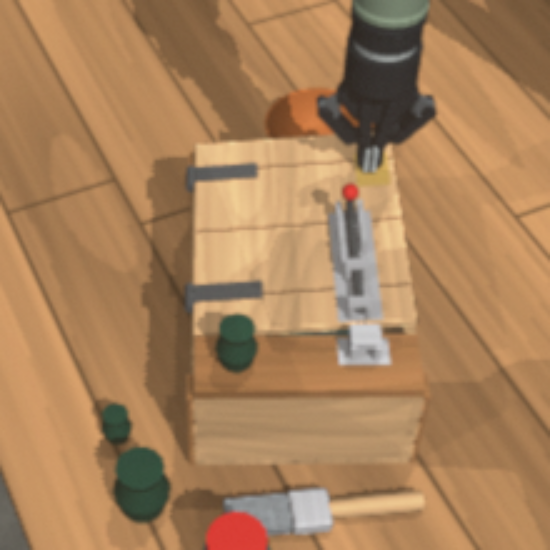

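The lid is nearly down (fingers on the plate at (370,165)). Now the last 18 mm plus a gentle press.

{"method": "jog_arm", "body": {"moves": [0,-0.03,0.14,0,-1,0,0,0.14,0,-1,0,0,0.14,0,-1,0,0,0.12,0,-1,0,0,0.08,0,-1,0,0,0.04,0,-1,0,0,0.04,0,-1,0,0,0,0,-1,0,0,0,0,-1]}}

```text
time_s: 6.45
eef_pos: [0.4774, -0.0161, 0.1317]
tcp_rot: [2.626, 1.722, 0.001]
force: [-9.4, 0.9, 24.8]
width: 0.0005
```

```bash
python3 - <<'E'
from h import *
where()
E
```

```text
t 6.45 crate xyz mm [ -80.2 -113.4  131.7] tool x yaw 1.1609 tilt [ 0.001 -0.001 -1.   ] F(crate) [-9.  -2.9 24.8] w 0.0005 q [-0.19  0.29 -0.52  0.75 -0.    1.79]
```

{"method": "jog_arm", "body": {"moves": [0,0,0,0,-1,0,0,0,0,-1,0,0,-0.3,0,-1,0,0,-0.5,0,-1,0,0,-0.4,0,-1,0,0,0,0,-1]}}

```text
time_s: 6.95
eef_pos: [0.4791, -0.0164, 0.1673]
tcp_rot: [2.625, 1.721, 0.005]
force: [0.2, -0.3, 0.6]
width: 0.0
```

```bash
python3 - <<'E'
from h import *
from cell import *
todo([-55,-62,166])
for n in ["top","scene"]:
    p=snapshot(n);W=cloud(p);w=tc(W);im=p["image"].astype(int)
    cv2.imwrite(f"pics/{n}4.png",cv2.resize(p["image"][90:300,150:390,::-1],None,fx=2.5,fy=2.5))
    m=(w[...,0]>-100)&(w[...,0]<100)&(w[...,1]>-60)&(w[...,1]<90)&(w[...,2]<.140)&(w[...,2]>.12)
    q=w[m];A=np.c_[q[:,:2],np.ones(len(q))];print(n,len(q),np.linalg.lstsq(A,q[:,2],rcond=None)[0].round(4))
    r=(im[...,0]>150)&(im[...,1]<60)&(im[...,2]<60)&(abs(w[...,0])<.12)&(abs(w[...,1])<.1); print("knob",r.sum(),np.median(w[r],0).round(4),np.round([tc(x["xyz"]) for x in recognise("knob",p)],3))
    u=proj(p,tw(np.array([-.055,-.03,.186])));v,uu=np.nonzero(r);print(u,uu.mean(),v.mean())
E
```

```text
t 6.95 crate xyz mm [ -78.6 -113.   167.3] tool x yaw 1.1608 tilt [ 0.004 -0.001 -1.   ] F(crate) [ 0.3 -0.2  0.6] w 0.0 q [-0.19  0.25 -0.47  0.84  0.    1.79]
units [1.7   0.785 0.049]
top 9275 [-0.0003 -0.0023  0.1326]
knob 29 [-0.0556 -0.0269  0.1935] [[-0.058 -0.027  0.186]]
[263.21955327 230.97533722] 261.9310344827586 230.72413793103448
scene 8058 [ 0.0043 -0.0013  0.1321]
knob 4 [-0.0517 -0.0227  0.1884] [[-0.052 -0.024  0.188]]
[301.4942831  160.06385669] 300.5 161.5
```

View pics/scene4.png

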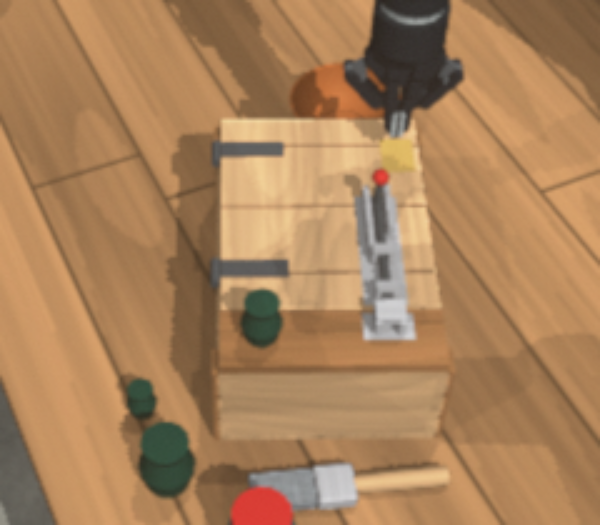

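Lid plane is flat (slope under 0.005). The knob is where the model puts it, at (380,177). Now behind the knob, then push along +y.

{"method": "jog_arm", "body": {"moves": [0.5,0.26,0,0,-1,0.6,0.26,0.03,0,-1,0.5,0.26,0,0,-1,0.1,0,0,0,-1,0,0,0,0,-1,0.16,0,0,0,-1,0.16,0,0,0,-1,0.16,0,0,0,-1,0.16,0,0,0,-1,0.16,0,0,0,-1,0.16,0,0,0,-1,0.16,0,0,0,-1,0.16,0,0,0,-1,0.16,0,0,0,-1,0.16,0,0,0,-1]}}

```text
time_s: 8.4
eef_pos: [0.5384, 0.0659, 0.1643]
tcp_rot: [-2.627, -1.723, 0.0]
force: [-1.5, -1.6, -0.5]
width: -0.0003
```

```bash
python3 - <<'E'
from h import *
from cell import *
todo([-55,2,166])
p=snapshot("wrist");cv2.imwrite("pics/wr5.png",p["image"][:,:,::-1])
p=snapshot("scene");cv2.imwrite("pics/sc5.png",cv2.resize(p["image"][80:300,160:380,::-1],None,fx=2.5,fy=2.5))
E
```

```text
t 8.4 crate xyz mm [-56.9 -14.  164.3] tool x yaw 1.1608 tilt [-0. -0. -1.] F(crate) [-0.8 -2.1 -0.5] w -0.0003 q [-0.01  0.37 -0.31  0.89 -0.    1.97]
units [ 0.532  0.065 -0.055]
```

View pics/wr5.png

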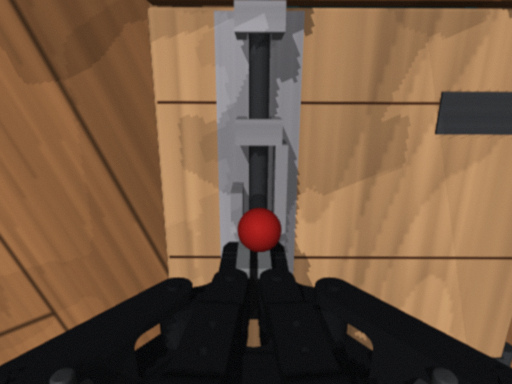

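View pics/sc5.png

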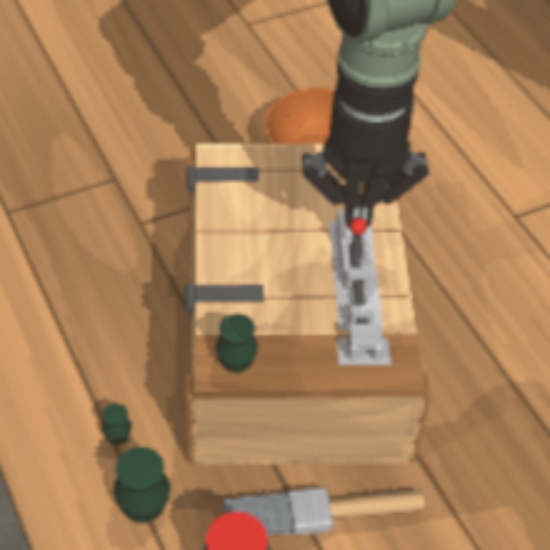

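The knob is centred ahead of the fingers at wrist pixel (259,230), with about 2 N of friction, and the bolt is sliding. I'll push the remaining travel.

{"method": "jog_arm", "body": {"moves": [0.14,0.01,0,0,-1,0.14,0.01,0,0,-1,0.12,0.01,0,0,-1,0.08,0.01,0,0,-1,0.06,0,0,0,-1,0.04,0,0,0,-1,0,0,0,0,-1]}}

```text
time_s: 9.08
eef_pos: [0.545, 0.0784, 0.1643]
tcp_rot: [2.625, 1.719, -0.009]
force: [-5.9, -9.8, 3.4]
width: -0.0004
```

```bash
python3 - <<'E'
from h import *
todo([-55,2,166])
E
```

```text
t 9.08 crate xyz mm [-55.9   0.2 164.3] tool x yaw 1.1595 tilt [-0.003 -0.006 -1.   ] F(crate) [ -1.5 -11.4   3.4] w -0.0004 q [ 0.01  0.38 -0.29  0.9  -0.01  1.99]
units [ 0.061  0.032 -0.058]
```

Hard stop reached: y is 0.2 mm where 0 was expected, with 11 N. I'll hold briefly, back off and look.

{"method": "jog_arm", "body": {"moves": [0.03,0,0,0,-1,0,0,0,0,-1,0,0,0,0,-1,0,0,0,0,-1,-0.3,0,0,0,-1,-0.5,0,0,0,-1,0,0,0,0,-1]}}

```text
time_s: 9.67
eef_pos: [0.5372, 0.0586, 0.1645]
tcp_rot: [2.628, 1.721, 0.001]
force: [0.6, 0.5, 0.3]
width: -0.0001
```

```bash
python3 - <<'E'
from h import *
from cell import *
todo([-15,20,166])
for n in ["top","scene","wrist"]:
    p=snapshot(n)
    if n!="wrist": cv2.imwrite(f"pics/{n}6.png",cv2.resize(p["image"][90:300,150:390,::-1],None,fx=2.5,fy=2.5))
    else: cv2.imwrite(f"pics/{n}6.png",p["image"][:,:,::-1]); break
    W=cloud(p);w=tc(W);im=p["image"].astype(int)
    m=(w[...,0]>0)&(w[...,0]<100)&(w[...,1]>-60)&(w[...,1]<90)&(w[...,2]<.140)&(w[...,2]>.12)
    q=w[m];A=np.c_[q[:,:2],np.ones(len(q))];print(n,len(q),np.linalg.lstsq(A,q[:,2],rcond=None)[0].round(4))
    r=(im[...,0]>150)&(im[...,1]<60)&(im[...,2]<60)&(abs(w[...,0])<.12)&(abs(w[...,1])<.1); print("knob",r.sum(),np.median(w[r],0).round(4),np.round([tc(x["xyz"]) for x in recognise("knob",p)],3))
E
```

```text
t 9.67 crate xyz mm [-55.2 -21.1 164.5] tool x yaw 1.1593 tilt [ 0.001  0.    -1.   ] F(crate) [0.3 0.7 0.3] w -0.0001 q [-0.03  0.36 -0.32  0.89  0.    1.95]
units [ 1.373  1.338 -0.047]
top 4771 [-0.0019 -0.0015  0.1326]
knob 0 [nan nan nan] [[ 0.065 -0.068  0.138]]
scene 4070 [-0.0037 -0.0042  0.1322]
knob 3 [-0.0518  0.0234  0.1892] [[-0.051  0.023  0.189]
 [ 0.074  0.321  0.086]]
  return _methods._mean(a, axis=axis, dtype=dtype,
  ret = um.true_divide(
```

View pics/wrist6.png

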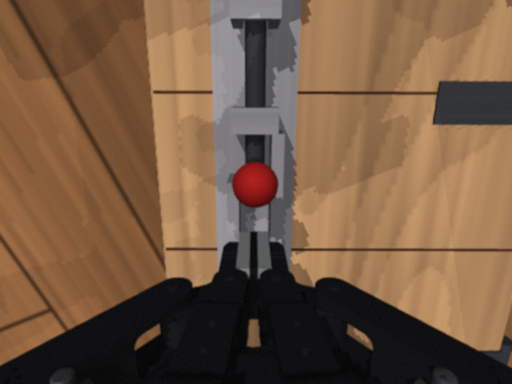

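The knob at wrist pixel (255,185) is now about 46–50 mm further along, clear of the fingers. I'll go round to its rear (+x) side and tip it forward.

{"method": "jog_arm", "body": {"moves": [0,0.7,0,0,-1,0,0.7,0,0,-1,0.5,0,0,0,-1,0.5,0,0,0,-1,0.37,0,0,0,-1,0,0,0,0,-1,0,-0.2,0,0,-1,0,-0.2,0,0,-1,0,-0.2,0,0,-1,0,-0.2,0,0,-1,0,-0.2,0,0,-1,0,-0.2,0,0,-1,0,-0.2,0,0,-1,0,-0.2,0,0,-1,0,0,0,0,-1]}}

```text
time_s: 11.17
eef_pos: [0.5467, 0.1003, 0.1644]
tcp_rot: [-2.626, -1.723, 0.001]
force: [-0.0, -0.5, -0.0]
width: 0.0001
```

```bash
python3 - <<'E'
from h import *
from cell import *
todo([-75,20,166])
p=snapshot("wrist");cv2.imwrite("pics/wr7.png",p["image"][:,:,::-1])
p=snapshot("scene");cv2.imwrite("pics/sc7.png",cv2.resize(p["image"][80:300,160:380,::-1],None,fx=2.5,fy=2.5))
E
```

```text
t 11.17 crate xyz mm [-63.1  20.9 164.4] tool x yaw 1.1613 tilt [-0.001  0.    -1.   ] F(crate) [ 0.2 -0.5 -0. ] w 0.0001 q [ 0.05  0.39 -0.28  0.9   0.    2.03]
units [-0.029 -0.398 -0.053]
```

View pics/sc7.png

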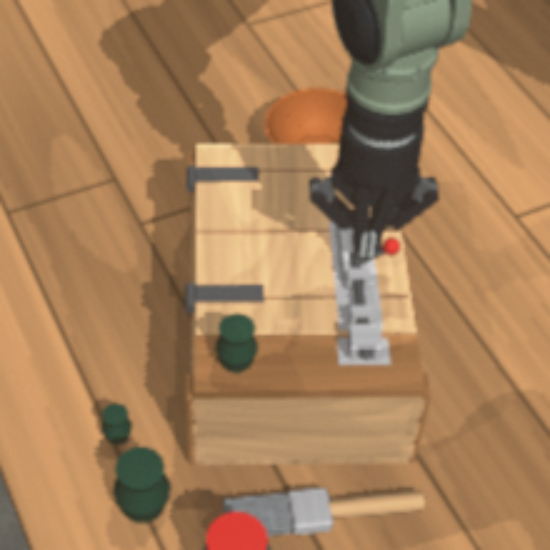

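View pics/wr7.png

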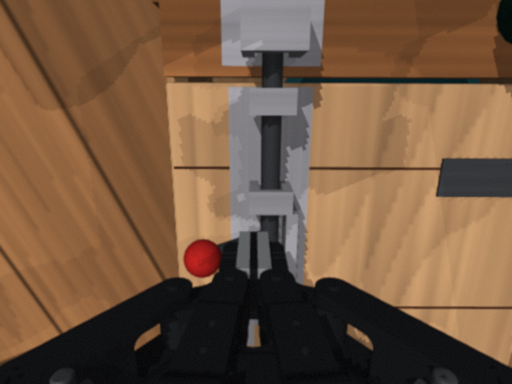

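The red knob has dropped over to the front (scene (391,246)). I'll lift off and verify.

{"method": "jog_arm", "body": {"moves": [0,0.1,-0.3,0,-1,0,0,-0.6,0,-1,0,0,-0.9,0,-1,0,0,-0.9,0,-1,-0.8,-0.4,-0.5,0,-1,-0.9,-0.8,0,0,-1,-0.9,-0.8,0,0,-1,-0.9,-0.8,0,0,-1,-0.9,-0.8,0,0,-1,-0.9,-0.5,0,0,-1,0,0,0,0,-1]}}

```text
time_s: 12.18
eef_pos: [0.3708, 0.0002, 0.261]
tcp_rot: [2.63, 1.718, -0.003]
force: [0.5, 1.2, 0.9]
width: 0.0003
```

```bash
python3 - <<'E'
from h import *
from cell import *
import pickle
where()
d=pickle.load(open("d0.pkl","rb"))
for n in ["top","scene"]:
    p=snapshot(n);cv2.imwrite(f"pics/{n}8.png",cv2.resize(p["image"][90:300,150:390,::-1],None,fx=2.5,fy=2.5))
    W=cloud(p);w=tc(W);im=p["image"].astype(int)
    m=(w[...,0]>-30)&(w[...,0]<100)&(w[...,1]>-150)&(w[...,1]<90)&(w[...,2]<.140)&(w[...,2]>.12)
    q=w[m];A=np.c_[q[:,:2],np.ones(len(q))];print(n,len(q),np.linalg.lstsq(A,q[:,2],rcond=None)[0].round(4))
    r=(im[...,0]>150)&(im[...,1]<60)&(im[...,2]<60)&(abs(w[...,0])<.13)&(abs(w[...,1])<.1); print("knob",r.sum(),np.nanmedian(w[r],0).round(4),np.nanmax(w[r],0).round(4),np.round([tc(x["xyz"]) for x in recognise("knob",p)],3))
    v,uu=np.nonzero(r);print("px",uu.mean(),v.mean())
    for a in (1.0,1.2,1.4): print(a,proj(p,tw([-.055-.042*np.sin(a),.02,.144+.042*np.cos(a)])))
    for l in ["pot","jar","bowl","brush"]: print(l,[np.round(x["xyz"],3).tolist() for x in recognise(l,p)])
    df=np.abs(p["image"].astype(int)-d[n]["image"]).sum(-1)>60; cv2.imwrite(f"pics/{n}df.png",df.astype(np.uint8)*255)
E
```

```text
t 12.18 crate xyz mm [-184.5 -141.1  261. ] tool x yaw 1.1576 tilt [-0.002 -0.001 -1.   ] F(crate) [-0.   1.3  0.9] w 0.0003 q [-0.2  -0.03 -0.54  1.06 -0.    1.79]
top 10376 [ 1.000e-04 -1.900e-03  1.326e-01]
knob 26 [-0.0963  0.0188  0.1588] [-0.0898  0.0247  0.1609] [[-0.087  0.021  0.148]]
px 239.0 238.5
1.0 [239.22277184 236.14546275]
1.2 [238.85552633 237.45536171]
1.4 [238.75497693 238.16091141]
pot [[0.712, 0.147, 0.184], [0.825, 0.189, 0.073], [0.821, 0.103, 0.039]]
jar [[0.775, 0.294, 0.093]]
bowl [[0.437, -0.195, 0.022]]
brush [[0.696, 0.266, 0.021], [0.436, -0.196, 0.022]]
scene 8166 [ 0.0052 -0.0009  0.1321]
knob 5 [-0.091   0.0202  0.1534] [-0.0903  0.0232  0.159 ] []
px 316.6 182.8
1.0 [316.45829255 179.56224497]
1.2 [317.62316969 181.4976526 ]
1.4 [318.14100477 183.57566691]
pot [[0.835, 0.2, 0.058], [0.716, 0.16, 0.174], [0.789, 0.321, 0.084], [0.826, 0.108, 0.034]]
jar [[0.79, 0.319, 0.083]]
bowl [[0.418, -0.23, 0.025]]
brush [[0.683, 0.274, 0.014]]
```

View pics/scene8.png

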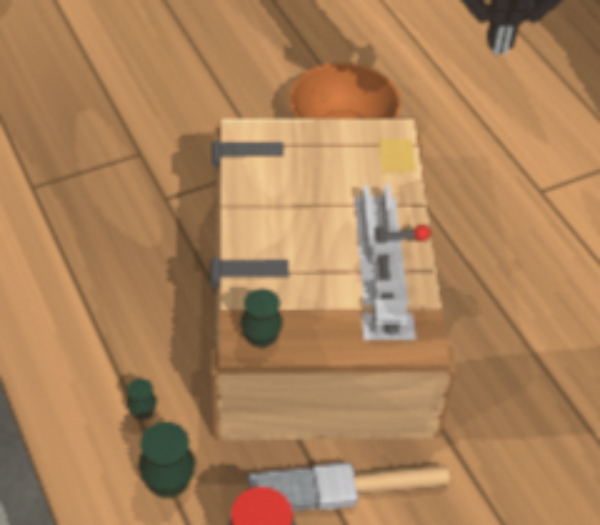

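View pics/top8.png

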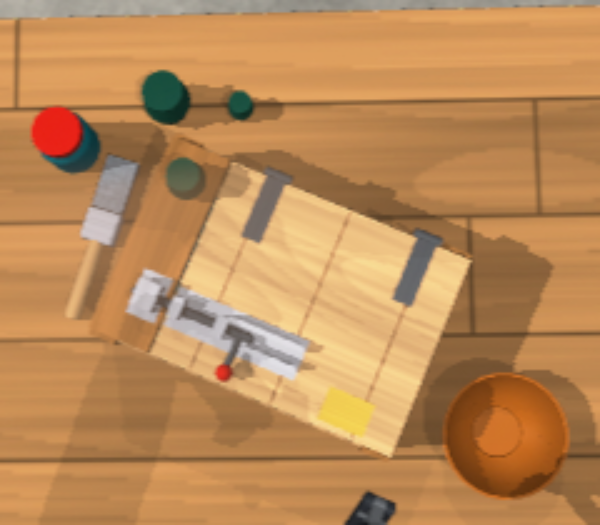

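Both views show the lid flat, the bolt in the keeper, and the handle lying forward in the notch. The knob is at crate (-96, 19), top z 0.160, so about 1.4 rad. The bystanders haven't moved and the arm is clear, so I'm handing in.

```bash
python3 -c "
from cell import *
print(close_job())"
```

```text
the job is handed in; nothing more can be done
None
```

The crate is locked: the lid is down, the bolt is home, and the handle lies in the notch. I handed the job in at about 12 s of the 45 s allowed; no verdict is reported back.

**What I did:**
- **Lid:** I pressed it down slowly with shut fingers on the brass plate, ending at about 25 N against the stop.
- **Bolt:** I pushed it along crate +y by the knob until it met the hard stop at about 11 N.
- **Handle:** I pushed the knob forward from behind until it dropped over, then backed the arm clear.

**Last checks:**
- **Lid:** its slope measured 0.0001 rad in the top view and 0.005 rad in the scene view, both under the 0.02 limit.
- **Knob:** the top view puts its centre at crate x = -96, y = 19 mm. That means the bolt is about 49 mm along and the handle about 1.4 rad over.
- **Bystanders:** the pot, jar, bowl and brush look where they began in the pictures. The arm is touching nothing.

**What disagreed:**
- **Bolt travel:** the scene view showed the knob move only 46 mm, from just a few pixels. I relied on the hard stop and the top view instead.
- **Recognition network:** in the last scene view it missed the knob, so I used the colour and depth readings there. It also put the bowl about 27 mm from its first scene reading, where the crate half hid it at first; the top view showed a 4 mm difference. Its pot reading in the first top view was a false find, so only the scene view gives a before-and-after for the pot (about 3 mm).

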